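Test a mended salad spinner: pump it and hold its brake on

ROBOT

A 7-joint arm with a two-finger parallel gripper is mounted at the origin on the work surface. World frame = base frame: x ahead of the robot, y to its left, z up, the work surface at z = 0. Lengths are in m, angles in rad, forces in N, time in s.
With the tool pointing down it reaches from about 0.425 to 0.925 m from the base axis. Payload 6.8 kg.
Tool frame: the origin (TCP) lies at the very end of the fingers, on their centre line; the grasp point (between the pads) lies 19 mm behind it; x points along the fingers, y is the direction in which the jaws open and shut, and the axes are right-handed (so a half turn about x gives the same grasp; the last joint's range is limited). The gripper opens to 85 mm and grips with 20 to 120 N. Pads are 22 mm wide; open, the fingers measure 114 mm over their backs; the gripper's body (76 mm by 85 mm) begins 54 mm behind the grasp point. The pads swing forward as they close: fully open they stand 13 mm farther back than shut.
Start: joints at [1.086, 0.477, 0.022, 1.555, -0.011, 1.109, -0.083], TCP at [0.248, -0.628, 0.231] pointing down, gripper open.
Joint ranges: [-2.96, 2.96], [-0.34, 2.1], [-1.41, 1.46], [0.24, 2.44], [-1.37, 4.51], [0.17, 1.92], [-2.96, 2.96]. Speed limits (rad/s): [2.39, 2.39, 3.14, 3.14, 3.14, 3.14, 3.14].

INTERFACE

Orientations are given as a rotation vector (axis times angle).
In Python, from bench import get_obs, grab_frame, camera_info, hand_in gives the robot as it stands.
- The arm moves only by the tool apply_moves, never from a script. Its argument "series" is text: rows parted by semicolons, each of 7 numbers parted by spaces: the turn, a rotation vector about the tool's x, y, z in rad, then the shift along the tool's x, y, z in m, then the opening, from 0 (shut) to 1 (fully open). In form: wx wy wz tx ty tz hand; .... A call has 1 to 12 rows; each row is the pose to reach, as a shift and turn from the pose commanded when the call began, along the tool's axes at that moment; what a row does not reach only later rows make up. A row lasts 1/8 s, in which the tool goes at most 62.5 mm and 10.7 degrees, less where a joint would pass 70% of its speed; a pose out of reach is approached as far as the arm can. A call with a gripper value outside its range is refused whole. The fingers move at their own pace and stop on an object; "force" is the grip in N (left out, the last holds). Time passes only in rows, so rows that repeat a pose let the fingers close. It gives the time, the measured TCP pose, the force and the opening at its end, in the units of the state.
- get_obs(): the state, without advancing time (a new reading comes with each control period).
- grab_frame(name): name is "scene" or "top" or "wrist"; returns the picture (480x640x3 uint8, blue, green, red); there is no depth.
- camera_info(name): a dict with "fov_y" (degrees; the focal length in pixels is half the picture's height over the tangent of half this angle, whatever the lens; pixels are square), "cx", "cy" (the principal point, pixels), "rvec" (rotation vector, rad) and "tvec" (3), from world to camera coordinates, as OpenCV has them. Camera axes: x right, y down, z forward; pixel columns grow to the right and rows downward; lengths in m; the calibration is good to about 2 mm. A picture is of the moment at which its call begins: read the wrist's pose just before it. camera_info takes no time and is no camera call; for the wrist camera it gives the pose at the moment of the call.
- hand_in(): hands the job in, once; it reports no verdict.
The state is a dict: "clock": time; "joints": joint angles; "qvel": joint speeds; "tau": joint torques, N m; "tcp_pos": TCP position; "orientation": TCP orientation; "contact_force": force on the tool from outside, world axes, zero at the start; "moment": the same for the moment, N m; "grip_width": finger opening in m.
Only numpy, scipy, OpenCV 4.12 (cv2) and the standard library are available. Lean on these libraries where they do the work, as an engineer would, in place of code of your own. Each camera call takes 0.05 s, during which the arm holds its last target.

TASK

This pump-type salad spinner has just had its return spring and brake mended: try it out. Give the pump knob in the middle of the lid at least two brisk full strokes, each one right down to its stop and then all the way up again, so that the basket spins, and then press the brake key right down to its stop to bring the basket to a standstill. Finish while still holding the brake key down on its stop, with a moderate push and nothing touching the knob, and do not disturb the other things on the table.

Things in the scene. Friction and masses are not known exactly. Their poses are not given: they have to be found in the camera images.
- spinner: Pump-type salad spinner, closed and empty, fixed where it stands by its non-slip foot. Clear bowl, light grey lid 254 mm across; lid top about 156 mm above the table. Origin: centre of its underside, on the table. Its z is up; its x axis points from the centre towards the brake key. It may face any way.
- knob_top (a point): Centre of the top face of the pump knob: an orange mushroom head, 60 mm across and 20 mm thick (flat top 44 mm across), upright in the middle of the lid on a 30 mm stem. Up, its top stands 216 mm above the table. The point moves with the knob. It is pressed straight down, by pushing with closed fingers.
- knob (a joint): Pump knob travel in m: 0 = fully up, 0.035 = down on its stop. A return spring raises it by itself: about 3 N at the top, 8 N at the stop, plus 5 to 30 N while a brisk push is setting the basket in motion, so a light force stop would trip too early.
- brake_top (a point): Centre of the top face of the brake key: an orange rounded block, 22 mm (along the spinner's x) by 38 mm (along its y), in the lid 90 mm from its centre, towards the rim. Released, its top stands 170 mm above the table, 12 mm proud of the bezel round it. The point moves with the key. It is pressed straight down. The knob, when up, stands 46 mm higher, its rim 49 mm from the inner edge of the key.
- brake (a joint): Brake key travel in m: 0 = released (its spring raises it), 0.008 = down on its stop, with the key still 4 mm proud. Needs about 2 N at the start of its travel, and 9 N to stay on its stop. In its last 2.5 mm a shoe rubs on the basket's drive plate.
- basket (a joint): Turn of the basket in rad, any value, growing anticlockwise seen from above. Pushing the knob down turns it (2.1 rad for a full stroke, faster for a faster push); as the knob rises it runs on by itself, slowing only gradually until braked.
- multimeter: Bystander, loose: hand-held multimeter lying on its back, dark teal, 148 x 74 x 36 mm. Origin: centre of its underside.
- tape_measure: Bystander, loose: dark blue tape measure, about 60 x 60 x 30 mm. Origin: centre of its underside.
- mug: Bystander, loose: white mug, 82 mm across, 92 mm high, with a handle. Origin: centre of its underside.
- pen_box: Bystander, loose: open clear plastic box of pens, 150 x 90 x 62 mm. Origin: centre of its underside.
- remote: Bystander, loose: grey remote control, 178 x 48 x 21 mm. Origin: centre of its underside.
- screwdriver: Bystander, loose: screwdriver lying flat, 200 mm long, dark handle. Origin: centre of its underside.
- parts_tray: Bystander, loose: shallow off-white tray of screws and an old spring, 125 x 90 x 24 mm. Origin: centre of its underside.

How it is judged:
By the outcome, as a careful person would: the job done as asked, in the order asked, and still so for the second after the job is handed in, while the arm keeps its last pose, push and grip.
It also fails if it takes over 38 s, if anything falls off the work surface, if the arm or the gripper's body presses on something with over 40 N, if the wrist force passes 120 N, or if a joint passes its speed limit or range.

## Working session

There is one attempt and no reset: what is moved stays moved. The work goes in short steps, Python scripts to look and compute and a tool call to move; the robot and the scene stay as the last step left them, time stands still between calls to the robot, and variables do not carry over. Pictures are saved under pics/ and viewed, and the job is handed in when it is done.

Besides the shell and the picture viewer there is one more tool, called after "Emit:" as a command line: name --argument value ..., lists and objects as JSON in quotes. apply_moves: Moves the arm, as the interface text tells. Its arguments: {"type":"object","properties":{"series":{"type":"string"},"force":{"type":"number"}},"required":["series"]}

```bash
ls; mkdir -p pics; python3 - <<'E'
from bench import *
import cv2
o=get_obs();print(o)
for n in("scene","top"):
    cv2.imwrite(f"pics/{n}0.png",grab_frame(n));print(n,camera_info(n))
E
```

```text
pics
{'clock': 0.0, 'joints': array([ 1.08588017,  0.47779765,  0.02237991,  1.55646253, -0.01150346,
        1.10927527, -0.0831521 ]), 'qvel': array([ 0.00107672, -0.00024783, -0.00075742,  0.00067256,  0.00138667,
       -0.00135957,  0.00103429]), 'tau': array([ 8.82837267e-04, -5.96444857e+01,  1.60811618e+00, -2.81190079e+01,
        1.25311731e-02,  9.30764334e-03, -3.01572220e-05]), 'tcp_pos': array([ 0.24812117, -0.62710869,  0.23032345]), 'orientation': array([ 2.01560614,  0.38613246, -2.0166039 ]), 'contact_force': array([-0.03882426,  0.09486038, -0.16410914]), 'moment': array([-0.0524074 ,  0.05263758,  0.02896213]), 'grip_width': 0.08523057859510978}
scene {'fov_y': 43.73020761479856, 'cx': 307.52455186881446, 'cy': 236.65515634703843, 'rvec': array([ 0.52935951, -2.9991277 ,  0.45504642]), 'tvec': array([0.4429174 , 0.20760367, 1.56250964])}
top {'fov_y': 55.48315003330548, 'cx': 321.06410888030496, 'cy': 241.1431476977991, 'rvec': array([ 2.15588823, -2.1689338 ,  0.15158245]), 'tvec': array([-0.03039145,  0.50837513,  1.14084731])}
```

View pics/scene0.png

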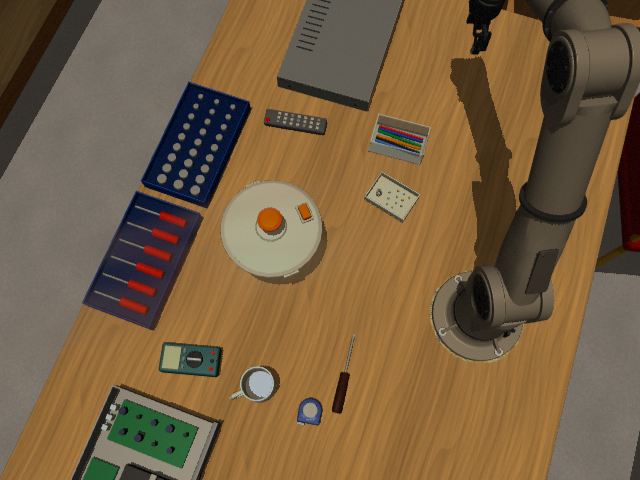

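View pics/top0.png

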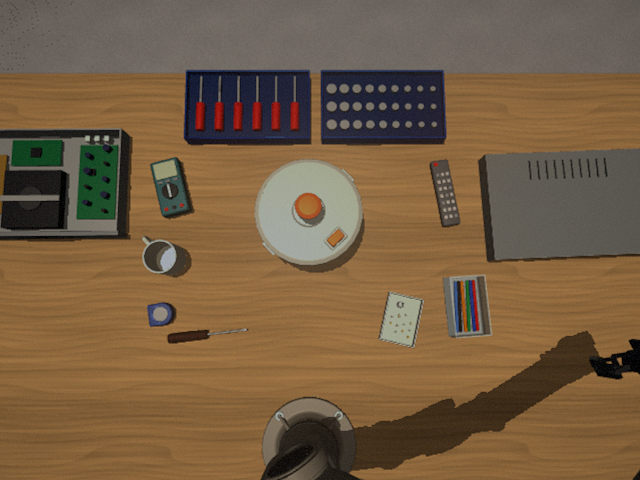

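The top view shows the knob near (309,206) and the brake key near (337,238). In the scene view they are near (270,219) and (305,212). Next I'll segment the orange for accurate centres.

```bash
cat > h.py <<'E'
import numpy as np,cv2
from bench import *
def cam(n):
    c=camera_info(n);f=240/np.tan(np.radians(c['fov_y']/2))
    K=np.array([[f,0,c['cx']],[0,f,c['cy']],[0,0,1]]);R=cv2.Rodrigues(c['rvec'])[0];return K,R,c['tvec']
def back(n,uv,z):
    K,R,t=cam(n);d=R.T@np.linalg.inv(K)@np.array([*uv,1.]);C=-R.T@t
    return C+d*(z-C[2])/d[2]
def proj(n,P):
    K,R,t=cam(n);p=K@(R@np.asarray(P).T+t[:,None]);return (p[:2]/p[2]).T
E
python3 - <<'E'
from h import *
for n,(a,b),(x0,y0) in(("top",(309,206),(270,170)),("scene",(270,219),(240,170))):
    im=cv2.imread(f"pics/{n}0.png")
    hsv=cv2.cvtColor(im,cv2.COLOR_BGR2HSV)
    m=cv2.inRange(hsv,(3,190,120),(16,255,255))
    nn,l,s,c=cv2.connectedComponentsWithStats(m)
    for i in range(1,nn):
        if s[i,4]>40:print(n,s[i],c[i])
    cr=im[y0:y0+100,x0:x0+100];cv2.imwrite(f"pics/{n}_crop.png",cv2.resize(cr,(600,600),interpolation=cv2.INTER_CUBIC))
    print([back(n,uv,z) for uv,z in (((309,206),.206),((337,238),.17))] if n=="top" else [back(n,uv,z) for uv,z in (((270,219),.206),((305,212),.17))])
E
```

```text
top [295 193  26  26 211] [308.2985782  205.27488152]
top [460 281   8  50 125] [463.336 307.184]
[array([ 0.56449455, -0.00490874,  0.206     ]), array([ 0.49770464, -0.06774843,  0.17      ])]
scene [377 135  44  15  92] [399.59782609 142.09782609]
scene [298 204  13  15 117] [304.17094017 210.79487179]
scene [257 208  25  23 423] [269.23877069 218.82033097]
scene [144 266  18  12  65] [154.36923077 271.73846154]
scene [133 283  22  13 108] [145.12037037 289.        ]
scene [120 298  27  16 187] [133.02673797 305.53475936]
[array([ 0.56671714, -0.00446001,  0.206     ]), array([ 0.49905741, -0.06157303,  0.17      ])]
```

View pics/top_crop.png

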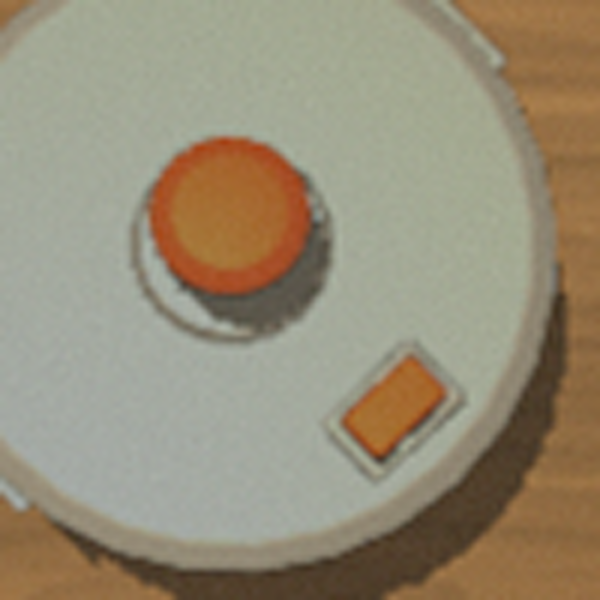

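View pics/scene_crop.png

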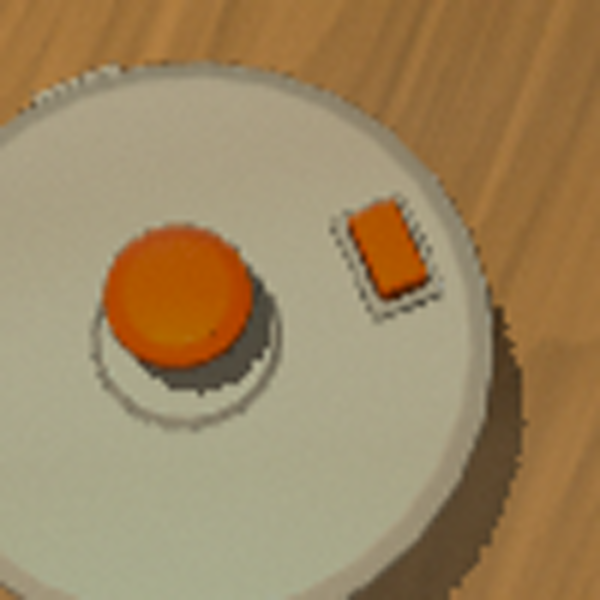

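```bash
cat >> h.py <<'E'
from scipy.spatial.transform import Rotation as Ro
def delta(P,Rt,P0=None,R0=None):
    o=get_obs();R0=Ro.from_rotvec(o['orientation']) if R0 is None else R0;P0=o['tcp_pos'] if P0 is None else P0
    return (R0.inv()*Rt).as_rotvec().round(4), R0.inv().apply(np.array(P)-P0).round(4)
E
python3 - <<'E'
from h import *
from scipy.optimize import least_squares
obs={"top":((307.6,205.1),(335.2,237.2)),"scene":((268.7,217.6),(303.9,210.7))}
def pts(p):
    return np.array([[p[0],p[1],.216],[p[0]+.09*np.cos(p[2]),p[1]+.09*np.sin(p[2]),.170]])
for sel in (["top"],["scene"],["top","scene"]):
    r=least_squares(lambda p:np.concatenate([(proj(n,pts(p))-np.array(obs[n])).ravel() for n in sel]),[.565,-.005,-2.4])
    print(sel,r.x,np.degrees(r.x[2]),pts(r.x)[1],r.fun.round(2))
o=get_obs();R=Ro.from_rotvec(o['orientation']);print(R.as_matrix().round(3))
x,y,th=r.x
ty=np.array([-np.sin(th),np.cos(th),0]);tx=np.array([0,0,-1.])
for s in(1,-1):
    Rt=Ro.from_matrix(np.stack([tx,s*ty,np.cross(tx,s*ty)],1));print(Rt.as_rotvec(),delta([x,y,.25],Rt))
Rv=np.array([x,y,0]);np.save('fit.npy',r.x)
E
```

```text
['top'] [ 5.64612231e-01 -1.82863152e-03 -2.38144987e+00] -136.44702672689883 [ 0.49938584 -0.06384088  0.17      ] [-0.07 -0.07  0.07  0.07]
['scene'] [ 0.5691827  -0.00352215 -2.40403329] -137.74096148579744 [ 0.50257262 -0.06404567  0.17      ] [-0.1   0.04  0.11 -0.05]
['top', 'scene'] [ 0.56668481 -0.00251809 -2.39118293] -137.00469009885254 [ 0.50085795 -0.06389255  0.17      ] [ 0.24 -1.01  0.09 -0.57  0.72  0.76  0.74  0.23]
[[-0.001  0.368 -0.93 ]
 [ 0.001 -0.93  -0.368]
 [-1.    -0.002  0.   ]]
[ 1.78289487  0.70221667 -1.78289487] (array([-3.736e-01, -2.000e-04,  1.600e-03]), array([-0.0189, -0.4637, -0.526 ]))
[-0.58683851  1.48995518  0.58683851] (array([2.768e+00, 2.300e-03, 3.000e-04]), array([-0.0189, -0.4637, -0.526 ]))
```

Emit:
apply_moves --series "0 0 0 -0.06 0 0 0; 0 0 0 -0.07 -0.03 -0.03 0; -0.05 0 0 -0.07 -0.07 -0.08 0; -0.1 0 0 -0.07 -0.11 -0.12 0; -0.15 0 0 -0.07 -0.15 -0.17 0; -0.2 0 0 -0.07 -0.19 -0.22 0; -0.25 0 0 -0.07 -0.23 -0.26 0; -0.3 0 0 -0.07 -0.27 -0.31 0; -0.35 0 0 -0.07 -0.31 -0.35 0; -0.374 0 0 -0.07 -0.35 -0.4 0; -0.374 0 0 -0.07 -0.39 -0.44 0; -0.374 0 0 -0.07 -0.43 -0.485 0" --force 60

```text
clock: 1.6
tcp_pos: [0.5414, -0.0479, 0.3011]
orientation: [1.782, 0.702, -1.783]
contact_force: [0.6, -1.3, -0.6]
grip_width: -0.0001
```

```bash
python3 - <<'E'
from h import *
x,y,th=np.load('fit.npy')
o=get_obs();print(o['clock'],o['tcp_pos'],o['contact_force'],o['grip_width'])
cv2.imwrite('pics/w1.png',grab_frame('wrist'))
Rt=Ro.from_rotvec([1.78289487,0.70221667,-1.78289487])
print(delta([x,y,.24],Rt))
E
```

```text
1.6 [ 0.54137546 -0.0478745   0.3011281 ] [ 0.64240131 -1.27232449 -0.5923846 ] -8.171704513517075e-05
(array([ 0.0104, -0.0054,  0.0024]), array([ 0.0616, -0.01  , -0.0404]))
```

View pics/w1.png

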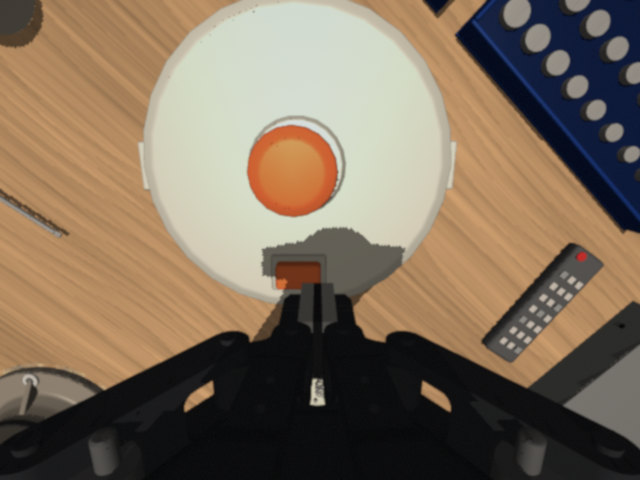

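The wrist view shows the knob's flat top centred near (293,167), with the key just ahead of the fingers near (299,275). I'll let the arm settle, then measure again.

Emit:
apply_moves --series "0 0 0 0 0 0 0;0 0 0 0 0 0 0;0 0 0 0 0 0 0"

```text
clock: 2.02
tcp_pos: [0.5406, -0.0511, 0.3012]
orientation: [1.784, 0.7, -1.785]
contact_force: [-0.7, -0.3, 0.0]
grip_width: 0.0002
```

```bash
python3 - <<'E'
from h import *
x,y,th=np.load('fit.npy')
o=get_obs();print(o['clock'],o['tcp_pos'],o['contact_force'],o['grip_width'])
im=grab_frame('wrist');cv2.imwrite('pics/w2.png',im)
cv2.imwrite('pics/w2c.png',cv2.resize(im[80:330,180:440],None,fx=2.3,fy=2.3,interpolation=cv2.INTER_CUBIC))
Rt=Ro.from_rotvec([1.78289487,0.70221667,-1.78289487])
print(delta([x,y,.24],Rt))
m=cv2.inRange(cv2.cvtColor(im,cv2.COLOR_BGR2HSV),(3,150,100),(16,255,255))
n,l,s,c=cv2.connectedComponentsWithStats(m)
for i in range(1,n):
    if s[i,4]>200:print(s[i],c[i],back('wrist',c[i],.206))
print(proj('wrist',[[x,y,.216],[x+.09*np.cos(th),y+.09*np.sin(th),.17]]))
E
```

```text
2.025 [ 0.54063094 -0.05114541  0.30117722] [-0.65098812 -0.30099661  0.02522377] 0.0002487413380524399
(array([-0.0022,  0.0005, -0.0002]), array([ 0.0612, -0.0179, -0.052 ]))
[ 245  121   89   91 6241] [288.80179458 166.54382311] [ 0.56704481 -0.00268712  0.206     ]
[274 263  43  23 898] [294.23719376 273.20155902] [ 0.51355291 -0.05540822  0.206     ]
[[287.02566794 167.89919119]
 [294.29116021 274.56256959]]
```

View pics/w2c.png

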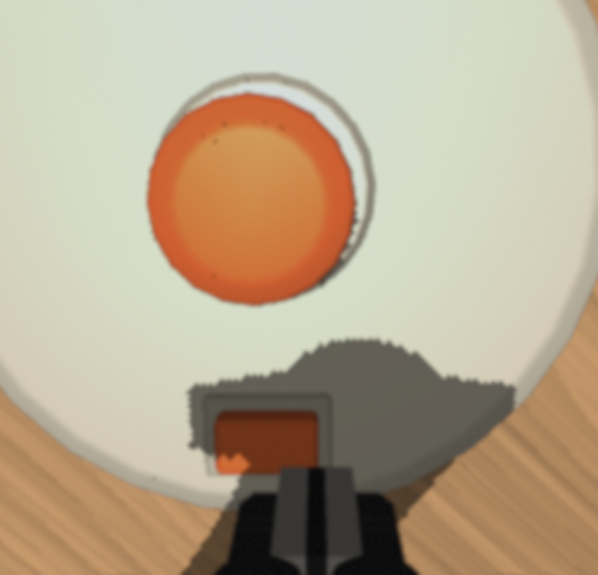

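The fit agrees with the wrist view to about 1 mm. Now I'll go above the knob.

Emit:
apply_moves --series "0 0 0 0 -0.018 -0.052 0;0 0 0 0.03 -0.018 -0.052 0;0 0 0 0.065 -0.018 -0.052 0;0 0 0 0.075 -0.018 -0.052 0;0 0 0 0.079 -0.018 -0.052 0;0 0 0 0.079 -0.018 -0.052 0"

```text
clock: 2.82
tcp_pos: [0.5675, -0.001, 0.2233]
orientation: [1.784, 0.701, -1.781]
contact_force: [-0.3, 0.8, 0.9]
grip_width: -0.0002
```

```bash
python3 - <<'E'
from h import *
x,y,th=np.load('fit.npy')
o=get_obs();print(o['clock'],o['tcp_pos'],o['contact_force'],o['grip_width'])
Rt=Ro.from_rotvec([1.78289487,0.70221667,-1.78289487])
print(delta([x,y,.181],Rt))
E
```

```text
2.825 [ 0.56749909 -0.00096494  0.22333304] [-0.30466549  0.78825207  0.90256762] -0.00022326436838111842
(array([-0.0003, -0.0012, -0.001 ]), array([0.0423, 0.0005, 0.0017]))
```

Emit:
apply_moves --series "0 0 0 0.03 0 0 0;0 0 0 0.045 0 0 0;0 0 0 0.045 0 0 0"

```text
clock: 3.2
tcp_pos: [0.5701, -0.0006, 0.1813]
orientation: [1.789, 0.699, -1.775]
contact_force: [-1.1, -0.5, 12.7]
grip_width: -0.0004
```

Emit:
apply_moves --series "0 0 0 0.004 0 0 0;0 0 0 0.004 0 0 0"

```text
clock: 3.45
tcp_pos: [0.5703, -0.0006, 0.1809]
orientation: [1.789, 0.697, -1.774]
contact_force: [-11.7, -1.3, 38.9]
grip_width: 0.0001
```

The force rose with no further travel at z=0.181, so the knob is on its stop. Next I'll raise it and confirm that it returns.

Emit:
apply_moves --series "0 0 0 -0.03 0 0 0;0 0 0 -0.053 0 0 0;0 0 0 -0.053 0 0 0;0 0 0 -0.053 0 0 0"

```text
clock: 3.95
tcp_pos: [0.5668, -0.0009, 0.2262]
orientation: [1.783, 0.702, -1.783]
contact_force: [-0.1, 0.3, -0.6]
grip_width: 0.0001
```

```bash
python3 - <<'E'
from h import *
o=get_obs();print(o['clock'],o['tcp_pos'],o['contact_force'])
im=grab_frame('scene');cv2.imwrite('pics/s2.png',cv2.resize(im[140:290,190:350],None,fx=3.7,fy=3.7,interpolation=cv2.INTER_CUBIC))
E
```

```text
3.95 [ 0.5667803  -0.00091884  0.22619862] [-0.11536591  0.28715262 -0.63229762]
```

View pics/s2.png

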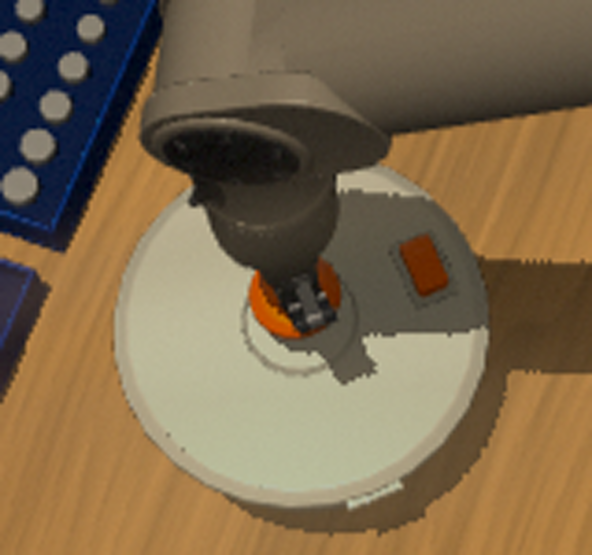

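The knob is back up under the fingers. I'll give two more brisk strokes in one call.

Emit:
apply_moves --series "0 0 0 0.035 0 0 0;0 0 0 0.051 0 0 0;0 0 0 0.051 0 0 0;0 0 0 0 0 0 0;0 0 0 0 0 0 0;0 0 0 0 0 0 0;0 0 0 0.035 0 0 0;0 0 0 0.051 0 0 0;0 0 0 0.051 0 0 0"

```text
clock: 5.12
tcp_pos: [0.569, -0.0007, 0.1807]
orientation: [1.785, 0.699, -1.778]
contact_force: [-13.7, -1.6, 47.9]
grip_width: 0.0003
```

Emit:
apply_moves --series "0 0 0 -0.04 0 0 0;0 0 0 -0.08 0 0 0;0 0 0 -0.09 0 0 0;0 0 0 -0.09 0 0 0.045;0 0 0 -0.09 0 0 0.09;0 0 0 -0.09 0 0 0"

```text
clock: 5.88
tcp_pos: [0.5661, -0.0008, 0.2637]
orientation: [1.78, 0.704, -1.785]
contact_force: [-0.3, 0.2, 0.3]
grip_width: -0.0001
```

```bash
python3 - <<'E'
from h import *
x,y,th=np.load('fit.npy')
o=get_obs();print(o['clock'],o['tcp_pos'],o['contact_force'],o['grip_width'])
im=grab_frame('wrist');cv2.imwrite('pics/w3.png',im)
Rt=Ro.from_rotvec([1.78289487,0.70221667,-1.78289487])
for r in(.09,.094):print(delta([x+r*np.cos(th),y+r*np.sin(th),.17],Rt))
E
```

```text
5.875 [ 0.56608877 -0.0008429   0.26367728] [-0.29464727  0.16139021  0.32490382] -9.375797285691673e-05
(array([0.0004, 0.0016, 0.0015]), array([0.0942, 0.0016, 0.0907]))
(array([0.0004, 0.0016, 0.0015]), array([0.0942, 0.0016, 0.0947]))
```

View pics/w3.png

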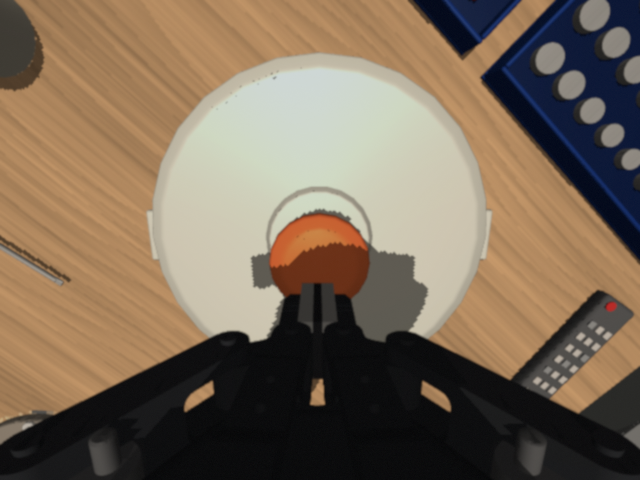

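(In that last call I put the lateral shift in the gripper column by mistake. The fingers opened slightly in the air and shut again, with no effect.) The knob is up at (320,260). Now I'll move over the key.

Emit:
apply_moves --series "0 0 0 0 0.0015 0.05 0;0 0 0 0 0.0015 0.091 0;0 0 0 0.03 0.0015 0.091 0;0 0 0 0.07 0.0015 0.091 0;0 0 0 0.087 0.0015 0.091 0;0 0 0 0.087 0.0015 0.091 0;0 0 0 0.087 0.0015 0.091 0"

```text
clock: 6.8
tcp_pos: [0.5024, -0.0637, 0.1794]
orientation: [1.784, 0.702, -1.781]
contact_force: [-0.2, 0.1, 0.4]
grip_width: 0.0002
```

```bash
python3 - <<'E'
from h import *
x,y,th=np.load('fit.npy')
o=get_obs();print(o['clock'],o['tcp_pos'],o['contact_force'],o['grip_width'])
im=grab_frame('scene');cv2.imwrite('pics/s3.png',cv2.resize(im[140:290,190:350],None,fx=3.7,fy=3.7,interpolation=cv2.INTER_CUBIC))
cv2.imwrite('pics/w4.png',grab_frame('wrist'))
Rt=Ro.from_rotvec([1.78289487,0.70221667,-1.78289487])
print(delta([x+.091*np.cos(th),y+.091*np.sin(th),.162],Rt))
E
```

```text
6.8 [ 0.50235593 -0.06373957  0.17940136] [-0.24712006  0.10342145  0.40245767] 0.00020160944684756256
(array([ 0.0004, -0.0015, -0.0018]), array([ 0.0176, -0.0011,  0.0022]))
```

View pics/s3.png

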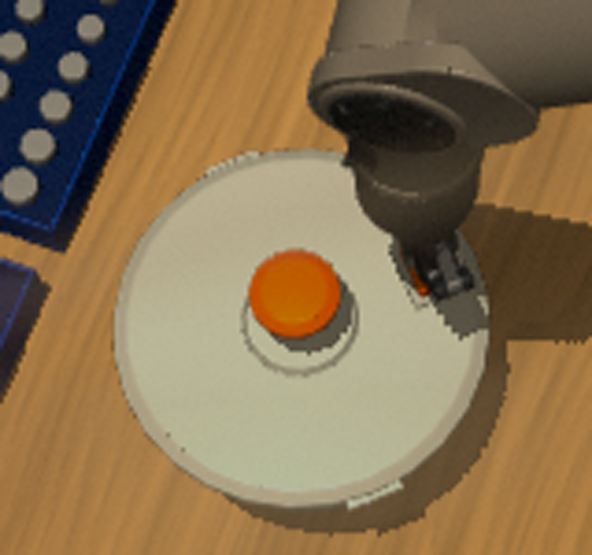

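View pics/w4.png

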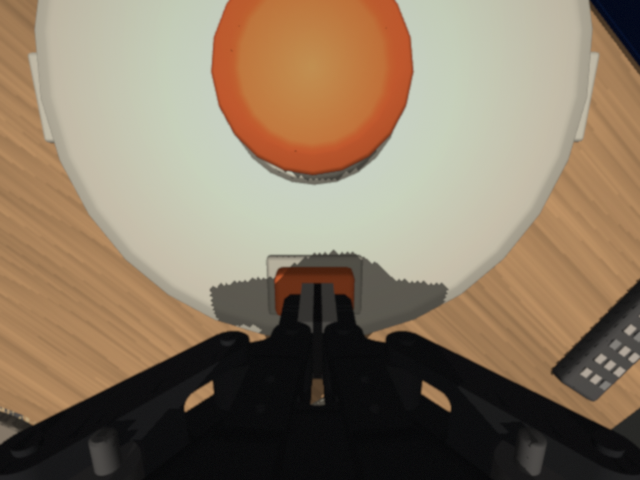

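The knob is up and clear, and the fingers are centred on the key, which spans columns 275–355 in the wrist view. Now I'll press.

Emit:
apply_moves --series "0 0 0 0.01 0 0 0;0 0 0 0.02 0 0 0;0 0 0 0.02 0 0 0;0 0 0 0.02 0 0 0"

```text
clock: 7.4
tcp_pos: [0.5028, -0.064, 0.1617]
orientation: [1.784, 0.699, -1.78]
contact_force: [-9.7, -0.0, 33.7]
grip_width: 0.0
```

Emit:
apply_moves --series "0 0 0 -0.001 0 0 0;0 0 0 -0.0015 0 0 0;0 0 0 -0.0015 0 0 0"

```text
clock: 7.78
tcp_pos: [0.5027, -0.064, 0.1619]
orientation: [1.784, 0.7, -1.78]
contact_force: [-4.4, -0.3, 20.9]
grip_width: -0.0002
```

Emit:
apply_moves --series "0 0 0 0 0 0 0;0 0 0 0 0 0 0;0 0 0 0 0 0 0;0 0 0 0 0 0 0;0 0 0 0 0 0 0;0 0 0 0 0 0 0;0 0 0 0 0 0 0;0 0 0 0 0 0 0;0 0 0 0 0 0 0;0 0 0 0 0 0 0;0 0 0 0 0 0 0;0 0 0 0 0 0 0"

```text
clock: 9.28
tcp_pos: [0.5027, -0.064, 0.1619]
orientation: [1.784, 0.7, -1.78]
contact_force: [-5.2, -0.1, 20.9]
grip_width: -0.0001
```

Emit:
apply_moves --series "0 0 0 0 0 0 0;0 0 0 0 0 0 0;0 0 0 0 0 0 0;0 0 0 0 0 0 0;0 0 0 0 0 0 0;0 0 0 0 0 0 0;0 0 0 0 0 0 0;0 0 0 0 0 0 0;0 0 0 0 0 0 0;0 0 0 0 0 0 0;0 0 0 0 0 0 0;0 0 0 0 0 0 0"

```text
clock: 10.78
tcp_pos: [0.5027, -0.064, 0.1619]
orientation: [1.784, 0.7, -1.78]
contact_force: [-5.0, 0.1, 21.1]
grip_width: 0.0
```

```bash
python3 - <<'E'
from h import *
o=get_obs();print(o['clock'],o['tcp_pos'],o['contact_force'],o['grip_width'])
a=[grab_frame('wrist') for _ in range(6)]
s=grab_frame('scene');t=grab_frame('top')
cv2.imwrite('pics/s5.png',s);cv2.imwrite('pics/t5.png',t);cv2.imwrite('pics/w5.png',a[0])
d=cv2.absdiff(cv2.GaussianBlur(a[0],(5,5),0),cv2.GaussianBlur(a[5],(5,5),0)).max(2)
print(d.max(),(d>25).sum())
for n,f in(("scene",s),("top",t)):
    d=cv2.absdiff(cv2.GaussianBlur(cv2.imread(f'pics/{n}0.png'),(5,5),0),cv2.GaussianBlur(f,(5,5),0)).max(2)
    cv2.imwrite(f'pics/d_{n}.png',np.clip(d*4.,0,255).astype(np.uint8))
E
```

```text
10.775 [ 0.50270438 -0.06399345  0.16189064] [-4.99750647  0.14769284 21.12511525] 5.004417418563427e-06
16 0
```

View pics/t5.png

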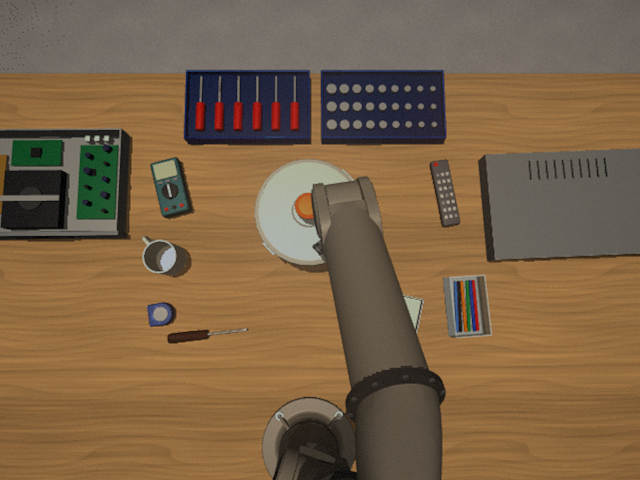

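View pics/d_scene.png

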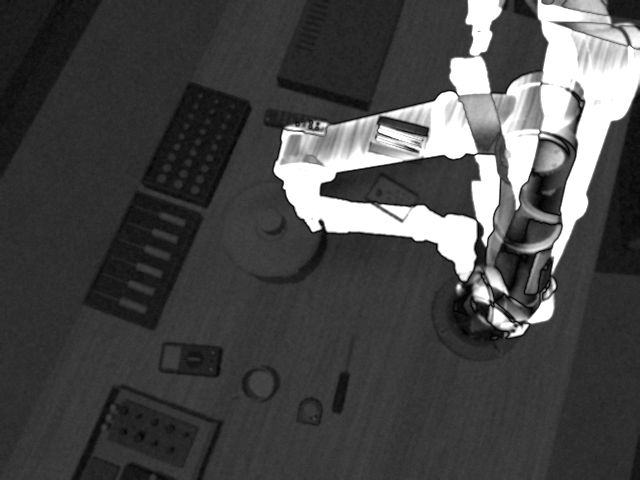

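View pics/w5.png

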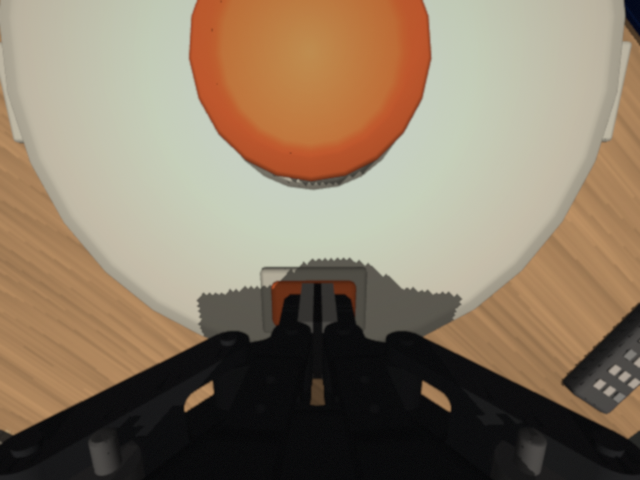

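The bystanders are where they were, with only the arm and its shadow changed. The knob is up and untouched, and the key is down at z=0.162 under 21 N. No pixels move between frames. Handing in.

```bash
python3 -c "
from bench import *
print(hand_in())"
```

```text
the job is handed in; nothing more can be done
None
```

I gave the knob three brisk strokes with closed fingers, then pressed the brake key to its stop and held it there. I handed in at about 11 s.

- **Strokes:** On strokes 1 and 3 the knob stopped at z ≈ 0.181 m, its expected stop. On stroke 1 an extra push raised the force without further travel. Stroke 2 was commanded the same as stroke 3, but I did not read its bottom.
- **Knob return:** A picture after stroke 1, and others after stroke 3, showed the knob back up. After stroke 2 I raised the fingers clear for three rows but took no picture.
- **Brake:** The key is down at z = 0.162 m, its expected stop, and held with a steady 21 N for 3 s. It briefly reached 34 N before I eased off. Nothing touches the knob.
- **Bystanders:** The before and after pictures show no movement of the things in view. The arm partly hides the parts tray in the last top view, but the visible part is unchanged.
- **Not confirmed:** I could not see the basket turn or stop directly. Successive wrist frames at the end showed no motion, but the lid hides most of the basket.
- **Slip and highest force:** One call had a shift typed into the gripper column, so the fingers opened slightly in free air and shut again with no effect. The highest finger force I read was 48 N, on the knob's stop in stroke 3.

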